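# Take the red-capped spice jar out of the rack

## Task

Take the red-capped spice jar out of the spice rack: lift it straight up until it is clear above the rack's front rail, only then draw it forward, and set it down upright on the chopping board, without dropping it. Leave the green-capped jar standing where it is in the rack.

Things in the scene. Friction and masses are not known exactly. Their poses are not given: they have to be found in the camera images.
- red_jar_centre (a point): centre, half-way up, of the spice jar with the red screw cap: a round clear jar 45 mm in diameter all the way up and 108 mm high, about 0.11 kg, standing loose on the rack's board. Base 54 mm below this point, top of the cap 54 mm above it; the cap is the uppermost 21 mm. z axis is the jar's axis, upward.
- green_jar_centre (a point): centre, half-way up, of the spice jar with the green cap: same shape, 41 mm in diameter, 108 mm high, standing loose on the same board, at least 100 mm from the red-capped one, centre to centre. It stays.
- spice_rack: wooden spice rack fixed to the counter, 90 mm deep (x), 280 long (y), 78 high. Origin: centre of its underside; -x is its open front. The jars stand on a board whose top is 30 mm above the counter. Along the front run two steel rails 8 mm thick at x = -38 mm; the upper one's top is 68 mm above the counter (38 above the board). Back slats at x = +36 to +44 mm, to 74 mm high.
- chopping_board: white flat chopping board lying on the counter, fixed: 200 mm (its x) by 300 mm (its y), 11 mm thick. Origin at the centre of its underside; its top is 11 mm above the counter. Behind it a wall cabinet hangs over the rear of the counter, 0.5 m up, more than 0.56 m ahead of the robot's base and from 0.15 m right of it onward: keep tall wrists in front of it, cross with the arm drawn in.

How it is judged:
By the outcome, as a careful person would: the job done as asked, in the order asked, and still so for the second after the job is handed in, with the robot touching nothing.
It also fails if it takes over 40 s, if anything falls off the work surface, if the arm or the gripper's body presses on something with over 40 N, if the wrist force passes 120 N, or if a joint passes its speed limit or range.

## Robot

A 7-joint arm with a two-finger parallel gripper is mounted at the origin on a cart in front of the work surface, level with it; the furniture and walls round the work are solid. World frame = base frame: x ahead of the robot, y to its left, z up, the work surface at z = 0. Lengths are in m, angles in degrees, forces in N, time in s.
With the tool pointing down it reaches from about 0.425 to 0.875 m from the base axis. Payload 4.7 kg.
Tool frame: the origin (TCP) lies between the finger pads; the fingertips stand 11 mm ahead of it and the grasp point (between the pads) lies 8 mm behind it (env.tcp_to_tips is the distance from the TCP to the fingertips, in m); z points along the fingers, y is the line along which they close (so a half turn about z gives the same grasp; the last joint's range is limited). The gripper opens to 87 mm and grips with 3 to 60 N. Pads are 19 mm wide; open, the fingers measure 117 mm over their backs; the gripper's body (75 mm by 190 mm) begins 51 mm behind the grasp point.
Start: joints at [74.204, 18.392, -4.016, 83.108, 1.295, 78.541, -3.26], TCP at [0.186, -0.623, 0.234] pointing down, gripper open.
Joint ranges: [-163.93, 163.93], [-17.29, 119.83], [-79.2, 71.16], [3.27, 140.29], [-89.18, 269.18], [5.43, 117.66], [-154.24, 154.24]. Speed limits (degrees/s): [147.25, 147.25, 180, 180, 180, 180, 180].

## Interface

Orientations are given as [roll, pitch, yaw] about the fixed x, y, z axes, in that order (R = Rz(yaw) Ry(pitch) Rx(roll)).
In Python, from cell import env, viewer gives the robot as it stands.
- The arm moves only by the tool step_arm, never from a script. Its arguments are lists of equal length, an entry for each row: "delta_pos": the shift along the tool's x, y, z in units of 0.2 m (1.0 is 0.2 m), a list of three; "rot": the turn, a rotation vector about the tool's x, y, z in units of 1.5 rad (1.0 is 1.5 rad), a list of three; "gripper": the gripper command: -1 is shut, 1 is fully open, values between are in proportion. A call has 1 to 20 rows; each row is the pose to reach, as a shift and turn from the pose commanded when the call began, along the tool's axes at that moment; what a row does not reach only later rows make up. A row lasts 1/8 s, in which the tool goes at most 62.5 mm and 10.7 degrees, less where a joint would pass 70% of its speed; a pose out of reach is approached as far as the arm can. A call with a number of a shift or a turn outside -1 to 1 is refused whole. A call with a gripper value outside its range is refused whole. The fingers move at their own pace and stop on an object; "squeeze" is the grip in N (left out, the last holds). Time passes only in rows, so rows that repeat a pose let the fingers close. It gives the time, the measured TCP pose, the force, the opening and the grip force at its end, in the units of the state.
- env.get_obs(): the state, without advancing time (a new reading comes with each control period).
- viewer.read_camera(name): name is "scene" or "side" or "wrist"; returns a dict with "img" (480x640x3 uint8, red, green, blue), "fx", "fy", "cx", "cy" (pixels), "dist" ([k1, k2, p1, p2, k3] as OpenCV has them; the pictures are not rectified), "pose" (4x4, takes a point from camera to world coordinates). Camera axes: x right, y down, z forward; pixel columns grow to the right and rows downward; lengths in m; the calibration is good to about 2 mm. A picture is of the moment at which its call begins. There is no depth.
- env.sign_off(): hands the job in; it is judged then, once.
The state is a dict: "time_s": time; "qpos": joint angles; "joint_velocities": joint speeds; "effort": joint torques, N m; "tool_pos": TCP position; "tool_rot": TCP orientation; "force": force on the tool from outside, world axes, zero at the start; "wrist_torque": the same for the moment, N m; "grip_width": finger opening in m; "grasp_force": force on a finger pad.
Only numpy, scipy, OpenCV 4.12 (cv2) and the standard library are available. Lean on these libraries where they do the work, as an engineer would, in place of code of your own. Each camera call takes 0.05 s, during which the arm holds its last target. There are 200 camera calls.

## Working session

There is one attempt and no reset: what is moved stays moved. The work goes in short steps, Python scripts to look and compute and a tool call to move; the robot and the scene stay as the last step left them, time stands still between calls to the robot, and variables do not carry over. Pictures are saved under pics/ and viewed, at most 10 in all, crops included, and the job is handed in when it is done.

Besides the shell and the picture viewer there is one more tool, called by a JSON object that holds its "op" and its "data". step_arm: Moves the arm, as the interface text tells. Shifts and turns lie within -1 to 1; 1 stands for 0.2 m of shift or 1.5 rad of turn. Its arguments: {"type":"object","properties":{"delta_pos":{"type":"array"},"rot":{"type":"array"},"gripper":{"type":"array"},"squeeze":{"type":"number"}},"required":["delta_pos","rot","gripper"]}

```bash
mkdir -p pics; ls
python3 - <<'E'
from cell import env, viewer
import cv2
o=env.get_obs(); print({k:o[k] for k in("time_s","tool_pos","tool_rot","grip_width","force")})
for n in("scene","side"):
    c=viewer.read_camera(n); cv2.imwrite(f"pics/{n}0.png",c["img"][:,:,::-1]); print(n,c["fx"],c["pose"].round(3).tolist() if hasattr(c["pose"],'round') else c["pose"],c["dist"])
E
```

```text
pics
{'time_s': 0.0, 'tool_pos': array([ 0.18556082, -0.62238235,  0.23247053]), 'tool_rot': array([-1.79890649e+02,  5.42178439e-03,  1.66068298e+01]), 'grip_width': 0.08676717854264748, 'force': array([-0.01853971, -0.12132343, -0.29471254])}
scene 438.3931182868239 [[0.995, -0.04, 0.092, 0.425], [-0.1, -0.415, 0.904, -0.777], [0.002, -0.909, -0.417, 0.458], [0.0, 0.0, 0.0, 1.0]] [-0.00984451  0.          0.          0.          0.        ]
side 472.59877414083434 [[1.0, 0.011, 0.022, 0.477], [-0.011, -0.608, 0.794, -0.716], [0.022, -0.794, -0.608, 0.648], [0.0, 0.0, 0.0, 1.0]] [0.03189989 0.         0.         0.         0.        ]
```

View pics/scene0.png

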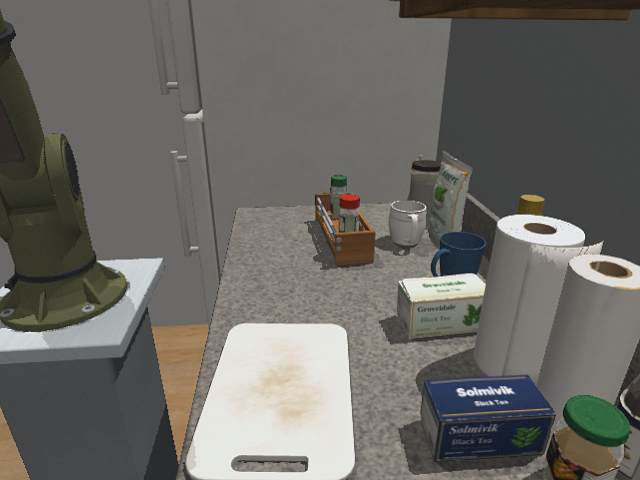

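View pics/side0.png

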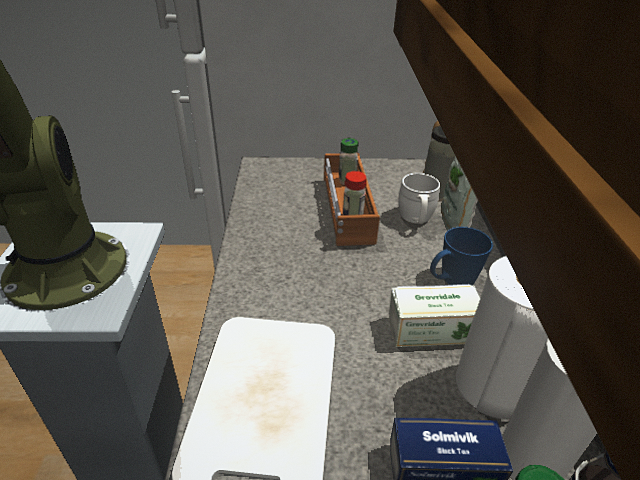

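Scene: red cap near (349,201), green cap (339,181), the rack spans (315,195)-(373,262), and the board lies at (190-353, 323-478). Side: red cap near (355,180), green cap (349,145). I'll enlarge the rack in both views.

Run:
```python
import cv2,numpy as np
a=cv2.imread("pics/scene0.png")[165:275,300:400]; b=cv2.imread("pics/side0.png")[130:250,300:400]
f=lambda i:cv2.resize(i,(400,i.shape[0]*4),interpolation=cv2.INTER_CUBIC)
a,b=f(a),f(b); a=cv2.copyMakeBorder(a,0,40,0,0,cv2.BORDER_CONSTANT)
cv2.imwrite("pics/crop0.png",np.hstack([a,b]))
```

```text
(no output)
```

View pics/crop0.png

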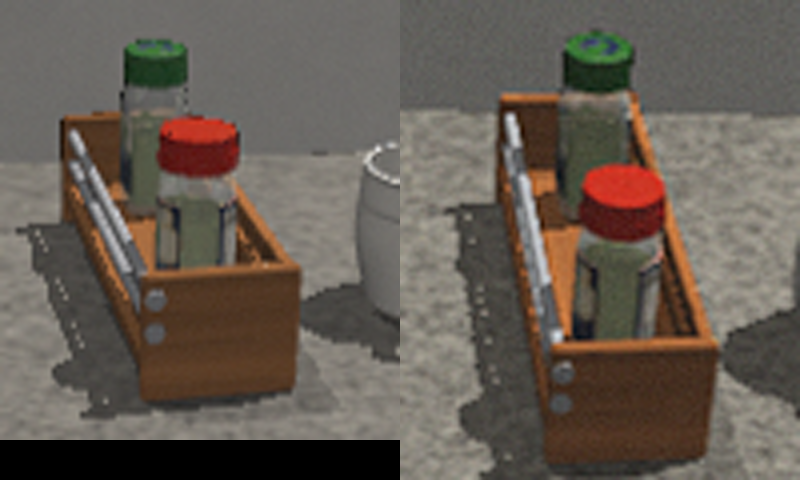

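Crop: red cap top centre is at scene (350.0,197.8) and side (355.9,176.7). Green is at (339,177) and (349.5,142). The near end's top corners are at scene (335.8,234),(374.8,232) and side (337,218),(379.3,216.3). The far front corner is at (315.5,195) and (325.3,153.8).

```bash
cat > h.py <<'E'
import numpy as np,cv2
from cell import env,viewer
def ray(c,p):
    K=np.array([[c["fx"],0,c["cx"]],[0,c["fy"],c["cy"]],[0,0,1]])
    u=cv2.undistortPoints(np.array([[p]],float),K,np.array(c["dist"])).ravel()
    T=np.array(c["pose"]); return T[:3,3],T[:3,:3]@np.array([u[0],u[1],1])
def onz(c,p,z):
    o,d=ray(c,p); return o+d*(z-o[2])/d[2]
def tri(cs,ps):
    A=0;b=0
    for c,p in zip(cs,ps):
        o,d=ray(c,p); d=d/np.linalg.norm(d); M=np.eye(3)-np.outer(d,d); A=A+M; b=b+M@o
    return np.linalg.solve(A,b)
E
python3 - <<'E'
from h import *
np.set_printoptions(precision=4,suppress=True)
s=viewer.read_camera("scene");d=viewer.read_camera("side")
for n,z,p,q in [("red",.138,(350,197.8),(355.9,176.7)),("green",.138,(339,177),(349.5,142)),("nl",.078,(335.8,234),(337,218)),("nr",.078,(374.8,232),(379.3,216.3)),("fl",.078,(315.5,195),(325.3,153.8))]:
    print(n,tri((s,d),(p,q)),onz(s,p,z),onz(d,q,z))
for p in [(240,324),(340,324),(350,335),(355,465),(228,335),(190,465)]: print("board",p,onz(s,p,.011))
o=env.get_obs();print(o["tool_pos"],o["tool_rot"],o["time_s"])
E
```

```text
red [0.5791 0.1409 0.1366] [0.5789 0.1365 0.138 ] [0.5783 0.1388 0.138 ]
green [0.5751 0.2928 0.1399] [0.5763 0.299  0.138 ] [0.5751 0.2968 0.138 ]
nl [0.5386 0.0673 0.0823] [0.5403 0.0767 0.078 ] [0.5387 0.0735 0.078 ]
nr [0.6275 0.085  0.0754] [0.6259 0.0793 0.078 ] [0.627  0.0813 0.078 ]
fl [0.5218 0.3679 0.068 ] [0.5192 0.3389 0.078 ] [0.5213 0.3492 0.078 ]
board (240, 324) [ 0.3467 -0.1386  0.011 ]
board (340, 324) [ 0.5186 -0.1553  0.011 ]
board (350, 335) [ 0.531  -0.1877  0.011 ]
board (355, 465) [ 0.4982 -0.4312  0.011 ]
board (228, 335) [ 0.329 -0.168  0.011]
board (190, 465) [ 0.3082 -0.4126  0.011 ]
[ 0.1856 -0.6226  0.2329] [-179.9333    0.0049   16.603 ] 0.2
```

Measured: red jar axis at about (0.578, 0.138), rack yaw about +4°, and heights agree with the 0.138 cap top. The board is centred near (0.413, -0.295). I'll approach in straight-line hops.

{"op": "step_arm", "data": {"delta_pos": [[0.19, -0.19, 0], [0.37, -0.39, 0], [0.56, -0.58, 0], [0.74, -0.77, 0], [0.74, -0.77, 0], [0.74, -0.77, 0]], "rot": [[0, 0, 0], [0, 0, 0], [0, 0, 0], [0, 0, 0], [0, 0, 0], [0, 0, 0]], "gripper": [1, 1, 1, 1, 1, 1], "squeeze": 20}}

```text
time_s: 0.95
tool_pos: [0.283, -0.4336, 0.2337]
tool_rot: [180.0, 0.0, 16.6]
force: [-0.1, -0.8, 0.6]
grip_width: 0.087
grasp_force: 0.0
```

```bash
python3 -c "
from h import *
o=env.get_obs();print(o['qpos'],o['tool_pos'],o['tool_rot'],o['time_s'])"
```

```text
[ 64.57105259   2.76618703 -11.01328291 101.41554171   0.60136305
  75.84048803 -19.98399581] [ 0.2830335  -0.43359253  0.23370657] [1.79953734e+02 4.16161764e-02 1.65925249e+01] 0.95
```

{"op": "step_arm", "data": {"delta_pos": [[0.19, -0.19, 0], [0.37, -0.39, 0], [0.56, -0.58, 0], [0.74, -0.77, 0], [0.74, -0.77, 0], [0.74, -0.77, 0]], "rot": [[0, 0, 0], [0, 0, 0], [0, 0, 0], [0, 0, 0], [0, 0, 0], [0, 0, 0]], "gripper": [1, 1, 1, 1, 1, 1]}}

```text
time_s: 1.7
tool_pos: [0.3807, -0.245, 0.2335]
tool_rot: [180.0, 0.0, 16.5]
force: [-0.1, 0.1, -1.1]
grip_width: 0.087
grasp_force: 0.0
```

{"op": "step_arm", "data": {"delta_pos": [[0.19, -0.19, 0], [0.37, -0.39, 0], [0.56, -0.58, 0], [0.74, -0.77, 0], [0.74, -0.77, 0], [0.74, -0.77, 0]], "rot": [[0, 0, 0.03], [0, 0, 0.07], [0, 0, 0.11], [0, 0, 0.147], [0, 0, 0.147], [0, 0, 0.147]], "gripper": [1, 1, 1, 1, 1, 1]}}

```text
time_s: 2.45
tool_pos: [0.4789, -0.0559, 0.2332]
tool_rot: [180.0, 0.1, 3.8]
force: [0.2, -0.4, 0.0]
grip_width: 0.087
grasp_force: 0.0
```

```bash
python3 -c "
from h import *
o=env.get_obs();print(o['qpos'],o['tool_pos'],o['tool_rot'],o['time_s'])
c=viewer.read_camera('wrist');cv2.imwrite('pics/w1.png',c['img'][:,:,::-1])"
```

```text
[ 42.73690299  -0.86053259 -38.47611689 104.94316551  -0.52916477
  75.78211782 -81.81045112] [ 0.47891293 -0.05587647  0.2331923 ] [1.79984926e+02 5.36399003e-02 3.79516980e+00] 2.45
```

View pics/w1.png

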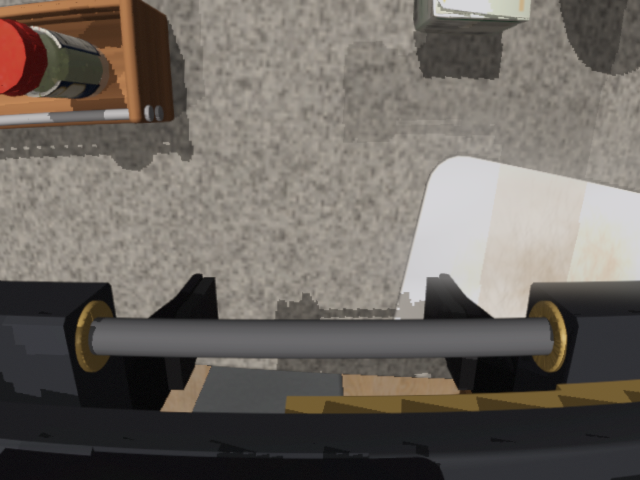

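Wrist: the red jar is at the upper left (~(25,58)) and the rack end is at (150,60). I'll stop short of the jar in x so the wrist camera can look again.

{"op": "step_arm", "data": {"delta_pos": [[0.04, -0.24, 0], [0.08, -0.48, 0], [0.12, -0.72, 0], [0.165, -0.96, 0], [0.165, -0.96, 0], [0.165, -0.96, 0], [0.165, -0.96, 0]], "rot": [[0, 0, 0], [0, 0, 0], [0, 0, 0], [0, 0, 0], [0, 0, 0], [0, 0, 0], [0, 0, 0]], "gripper": [1, 1, 1, 1, 1, 1, 1]}}

```text
time_s: 3.38
tool_pos: [0.4992, 0.1379, 0.2333]
tool_rot: [179.9, 0.0, 3.7]
force: [-0.7, -0.4, -0.6]
grip_width: 0.0875
grasp_force: 0.0
```

```bash
python3 -c "
from h import *
o=env.get_obs();print(o['qpos'],o['tool_pos'],o['tool_rot'],o['time_s'])
c=viewer.read_camera('wrist');cv2.imwrite('pics/w2.png',c['img'][:,:,::-1])"
```

```text
[  29.5336577     5.74176994  -50.39750184  100.26458475    4.611078
   76.15080065 -108.09844814] [0.49920538 0.13785506 0.2332754 ] [1.79935089e+02 2.14216442e-02 3.73283912e+00] 3.375
```

View pics/w2.png

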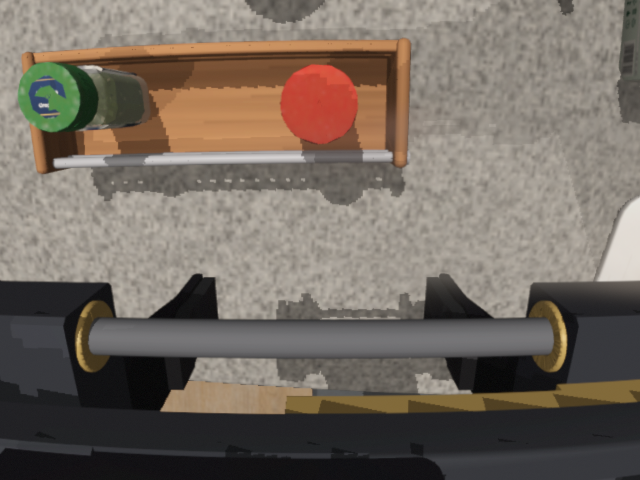

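Wrist: red cap circle centred at (319,104), radius ~38 px. Green cap is at (59,97).

```bash
python3 -c "
from h import *
c=viewer.read_camera('wrist')
print(onz(c,(319,104),.138),onz(c,(59,97),.138),np.array(c['pose'])[:3,3],38*2/c['fx']*(np.array(c['pose'])[2,3]-.138))"
```

```text
[0.58041388 0.14426538 0.138     ] [0.57767019 0.29487263 0.138     ] [0.57452273 0.14355712 0.38392494] 0.043988560338406535
```

{"op": "step_arm", "data": {"delta_pos": [[0.2, 0.005, 0], [0.403, 0.005, 0], [0.403, 0.005, 0], [0.403, 0.005, 0.15], [0.403, 0.005, 0.3], [0.403, 0.005, 0.4], [0.403, 0.005, 0.5], [0.403, 0.005, 0.57], [0.403, 0.005, 0.63], [0.403, 0.005, 0.68], [0.403, 0.005, 0.68], [0.403, 0.005, 0.68]], "rot": [[0, 0, 0], [0, 0, 0], [0, 0, 0], [0, 0, 0], [0, 0, 0], [0, 0, 0], [0, 0, 0], [0, 0, 0], [0, 0, 0], [0, 0, 0], [0, 0, 0], [0, 0, 0]], "gripper": [1, 1, 1, 1, 1, 1, 1, 1, 1, 1, 1, 1]}}

```text
time_s: 4.97
tool_pos: [0.5797, 0.1453, 0.098]
tool_rot: [-180.0, -0.0, 4.0]
force: [-0.3, 1.5, -0.7]
grip_width: 0.0871
grasp_force: 0.0
```

```bash
python3 -c "
from h import *
a=viewer.read_camera('scene')['img'][120:280,260:430,::-1];b=viewer.read_camera('side')['img'][90:250,260:430,::-1]
cv2.imwrite('pics/g1.png',cv2.resize(np.hstack([a,b]),None,fx=2.3,fy=2.3,interpolation=2))"
```

```text
(no output)
```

View pics/g1.png

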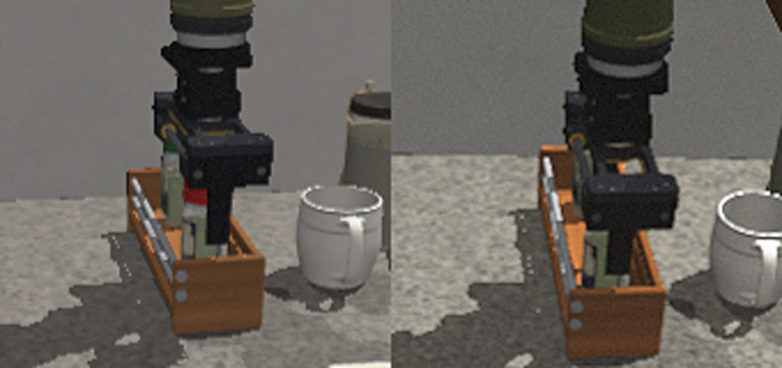

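The near finger (crop x~219 → u~355) looks right of the jar centre (crop ~202 → u~348). I'll check the projection before closing.

Run:
```python
from h import *
o=env.get_obs();print(o['tool_pos'],o['tool_rot'])
for n in("scene","side"):
    c=viewer.read_camera(n);T=np.linalg.inv(np.array(c["pose"]));K=np.array([[c["fx"],0,c["cx"]],[0,c["fy"],c["cy"]],[0,0,1]])
    P=np.array([[.580,.142,.138],[.580,.142,.085],[.5825,.100,.09],[.5825,.092,.09]])
    print(n,cv2.projectPoints(P,cv2.Rodrigues(T[:3,:3])[0],T[:3,3],K,np.array(c["dist"]))[0][:,0].round(1).tolist())
    if n=="scene":
        i=c["img"][190:240,325:375].astype(int); m=(i[...,0]>110)&(i[...,1]<60)
        ys,xs=np.nonzero(m);print(xs.min()+325,xs.max()+325,ys.min()+190,ys.max()+190)
```

```text
[0.57971839 0.1452863  0.09813673] [-1.79998866e+02 -6.16940026e-02  3.97388636e+00]
scene [[350.1, 197.0], [349.5, 219.0], [353.6, 224.0], [354.2, 225.4]]Traceback (most recent call last):
  File "<stdin>", line 9, in <module>
    return umr_minimum(a, axis, None, out, keepdims, initial, where)
ValueError: zero-size array to reduction operation minimum which has no identity
```

The projection predicts u≈354 for the finger, so it is aligned. Closing.

{"op": "step_arm", "data": {"delta_pos": [[0, 0, 0], [0, 0, 0], [0, 0, 0], [0, 0, 0], [0, 0, 0], [0, 0, 0], [0, 0, 0], [0, 0, 0]], "rot": [[0, 0, 0], [0, 0, 0], [0, 0, 0], [0, 0, 0], [0, 0, 0], [0, 0, 0], [0, 0, 0], [0, 0, 0]], "gripper": [0.3, 0.15, 0, -0.3, -1, -1, -1, -1], "squeeze": 20}}

```text
time_s: 6.12
tool_pos: [0.5792, 0.1451, 0.0974]
tool_rot: [180.0, 0.0, 4.0]
force: [0.1, -0.9, -0.3]
grip_width: 0.0442
grasp_force: 20.0
```

{"op": "step_arm", "data": {"delta_pos": [[0, 0, -0.02], [0, 0, -0.06], [0, 0, -0.12], [0, 0, -0.2], [0, 0, -0.3], [0, 0, -0.4], [0, 0, -0.5], [0, 0, -0.58], [0, 0, -0.63], [0, 0, -0.65], [0, 0, -0.65], [0, 0, -0.65]], "rot": [[0, 0, 0], [0, 0, 0], [0, 0, 0], [0, 0, 0], [0, 0, 0], [0, 0, 0], [0, 0, 0], [0, 0, 0], [0, 0, 0], [0, 0, 0], [0, 0, 0], [0, 0, 0]], "gripper": [-1, -1, -1, -1, -1, -1, -1, -1, -1, -1, -1, -1]}}

```text
time_s: 7.62
tool_pos: [0.5789, 0.145, 0.2268]
tool_rot: [180.0, 0.1, 4.0]
force: [-0.3, 0.0, -1.6]
grip_width: 0.0443
grasp_force: 20.0
```

```bash
python3 -c "
from h import *
a=viewer.read_camera('scene')['img'][90:270,260:430,::-1];b=viewer.read_camera('side')['img'][70:250,260:430,::-1]
cv2.imwrite('pics/g2.png',cv2.resize(np.hstack([a,b]),None,fx=2.3,fy=2.3,interpolation=2))"
```

```text
(no output)
```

View pics/g2.png

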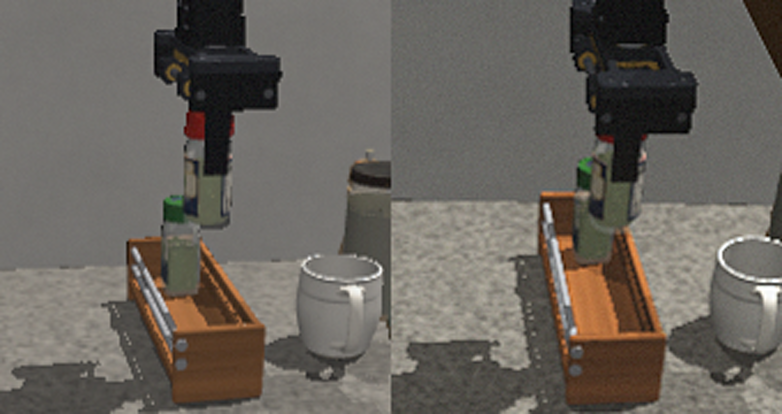

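The jar is held upright with its base (crop (208,225)) well above the rack, and the green jar is standing. Drawing forward.

{"op": "step_arm", "data": {"delta_pos": [[-0.04, 0, 0], [-0.12, 0, 0], [-0.24, 0, 0], [-0.38, 0, 0], [-0.5, 0, 0], [-0.57, 0, 0], [-0.6, 0, 0], [-0.6, 0, 0]], "rot": [[0, 0, 0], [0, 0, 0], [0, 0, 0], [0, 0, 0], [0, 0, 0], [0, 0, 0], [0, 0, 0], [0, 0, 0]], "gripper": [-1, -1, -1, -1, -1, -1, -1, -1]}}

```text
time_s: 8.72
tool_pos: [0.4595, 0.1367, 0.2276]
tool_rot: [179.9, -0.0, 4.0]
force: [-0.0, -0.2, -1.0]
grip_width: 0.0439
grasp_force: 20.0
```

{"op": "step_arm", "data": {"delta_pos": [[0, 0.05, 0], [0, 0.15, 0], [0, 0.3, 0], [0, 0.45, 0], [0, 0.6, 0], [0, 0.75, 0], [0, 0.88, 0], [0, 0.96, 0], [0, 1, 0], [0, 1, 0]], "rot": [[0, 0, 0], [0, 0, 0], [0, 0, 0], [0, 0, 0], [0, 0, 0], [0, 0, 0], [0, 0, 0], [0, 0, 0], [0, 0, 0], [0, 0, 0]], "gripper": [-1, -1, -1, -1, -1, -1, -1, -1, -1, -1]}}

```text
time_s: 9.98
tool_pos: [0.4735, -0.0627, 0.2274]
tool_rot: [-180.0, 0.0, 4.0]
force: [0.3, 0.5, -1.3]
grip_width: 0.0441
grasp_force: 20.0
```

{"op": "step_arm", "data": {"delta_pos": [[-0.01, 0.05, 0], [-0.04, 0.15, 0], [-0.08, 0.3, 0], [-0.12, 0.45, 0], [-0.16, 0.6, 0], [-0.2, 0.75, 0], [-0.23, 0.88, 0], [-0.25, 0.94, 0], [-0.26, 0.97, 0], [-0.26, 0.97, 0], [-0.26, 0.97, 0.05], [-0.26, 0.97, 0.15], [-0.26, 0.97, 0.28], [-0.26, 0.97, 0.4], [-0.26, 0.97, 0.5], [-0.26, 0.97, 0.58], [-0.26, 0.97, 0.64], [-0.26, 0.97, 0.67], [-0.26, 0.97, 0.67]], "rot": [[0, 0, 0], [0, 0, 0], [0, 0, 0], [0, 0, 0], [0, 0, 0], [0, 0, 0], [0, 0, 0], [0, 0, 0], [0, 0, 0], [0, 0, 0], [0, 0, 0], [0, 0, 0], [0, 0, 0], [0, 0, 0], [0, 0, 0], [0, 0, 0], [0, 0, 0], [0, 0, 0], [0, 0, 0]], "gripper": [-1, -1, -1, -1, -1, -1, -1, -1, -1, -1, -1, -1, -1, -1, -1, -1, -1, -1, -1]}}

```text
time_s: 12.35
tool_pos: [0.435, -0.2598, 0.0934]
tool_rot: [-180.0, 0.0, 4.0]
force: [-0.3, -0.3, -0.5]
grip_width: 0.0437
grasp_force: 20.0
```

```bash
python3 -c "
from h import *
a=viewer.read_camera('scene')['img'][180:480,140:440,::-1];b=viewer.read_camera('side')['img'][180:480,140:440,::-1]
cv2.imwrite('pics/p1.png',cv2.resize(np.hstack([a,b]),None,fx=1.33,fy=1.33,interpolation=2))"
```

```text
(no output)
```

View pics/p1.png

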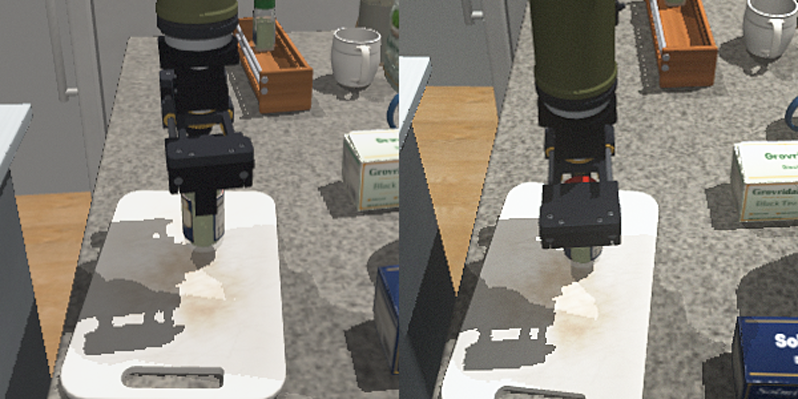

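The jar is held upright over the middle of the board (base at crop (203,240)), with about 15 mm still to go down.

{"op": "step_arm", "data": {"delta_pos": [[0, 0, 0.025], [0, 0, 0.045], [0, 0, 0.058], [0, 0, 0.065], [0, 0, 0.07], [0, 0, 0.07]], "rot": [[0, 0, 0], [0, 0, 0], [0, 0, 0], [0, 0, 0], [0, 0, 0], [0, 0, 0]], "gripper": [-1, -1, -1, -1, -1, -1]}}

```text
time_s: 13.2
tool_pos: [0.435, -0.2598, 0.0795]
tool_rot: [180.0, 0.0, 4.0]
force: [-0.4, -0.7, -0.7]
grip_width: 0.0442
grasp_force: 20.0
```

{"op": "step_arm", "data": {"delta_pos": [[0, 0, 0.004], [0, 0, 0.007], [0, 0, 0.007]], "rot": [[0, 0, 0], [0, 0, 0], [0, 0, 0]], "gripper": [-1, -1, -1]}}

```text
time_s: 13.58
tool_pos: [0.4351, -0.26, 0.0784]
tool_rot: [180.0, -0.0, 4.0]
force: [-0.1, 0.4, 1.3]
grip_width: 0.0441
grasp_force: 20.0
```

{"op": "step_arm", "data": {"delta_pos": [[0, 0, 0.004], [0, 0, 0.004], [0, 0, 0.004]], "rot": [[0, 0, 0], [0, 0, 0], [0, 0, 0]], "gripper": [-1, -1, -1]}}

```text
time_s: 13.95
tool_pos: [0.4353, -0.26, 0.0783]
tool_rot: [180.0, -0.0, 4.0]
force: [-1.5, 0.8, 6.7]
grip_width: 0.044
grasp_force: 20.0
```

Contact with the board: 6.7 N. Easing back to that contact height, opening slowly, then rising.

{"op": "step_arm", "data": {"delta_pos": [[0, 0, -0.003], [0, 0, -0.003], [0, 0, -0.003], [0, 0, -0.003], [0, 0, -0.003], [0, 0, -0.003], [0, 0, -0.003], [0, 0, -0.003]], "rot": [[0, 0, 0], [0, 0, 0], [0, 0, 0], [0, 0, 0], [0, 0, 0], [0, 0, 0], [0, 0, 0], [0, 0, 0]], "gripper": [-1, 0.05, 0.1, 0.2, 0.4, 0.7, 1, 1], "squeeze": 5}}

```text
time_s: 14.95
tool_pos: [0.435, -0.2599, 0.0779]
tool_rot: [180.0, 0.0, 4.0]
force: [0.1, -0.5, 0.1]
grip_width: 0.0824
grasp_force: 0.0
```

{"op": "step_arm", "data": {"delta_pos": [[0, 0, 0], [0, 0, -0.03], [0, 0, -0.1], [0, 0, -0.2], [0, 0, -0.35], [0, 0, -0.5], [0, 0, -0.65], [0, 0, -0.75], [0, 0, -0.75]], "rot": [[0, 0, 0], [0, 0, 0], [0, 0, 0], [0, 0, 0], [0, 0, 0], [0, 0, 0], [0, 0, 0], [0, 0, 0], [0, 0, 0]], "gripper": [1, 1, 1, 1, 1, 1, 1, 1, 1]}}

```text
time_s: 16.08
tool_pos: [0.4361, -0.2604, 0.2305]
tool_rot: [179.8, -0.2, 4.0]
force: [0.8, 0.4, 0.2]
grip_width: 0.0871
grasp_force: 0.0
```

```bash
python3 -c "
from h import *
a=viewer.read_camera('scene')['img'][150:450,140:440,::-1];b=viewer.read_camera('side')['img'][130:430,140:440,::-1]
cv2.imwrite('pics/p2.png',cv2.resize(np.hstack([a,b]),None,fx=1.33,fy=1.33,interpolation=2))"
```

```text
(no output)
```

View pics/p2.png

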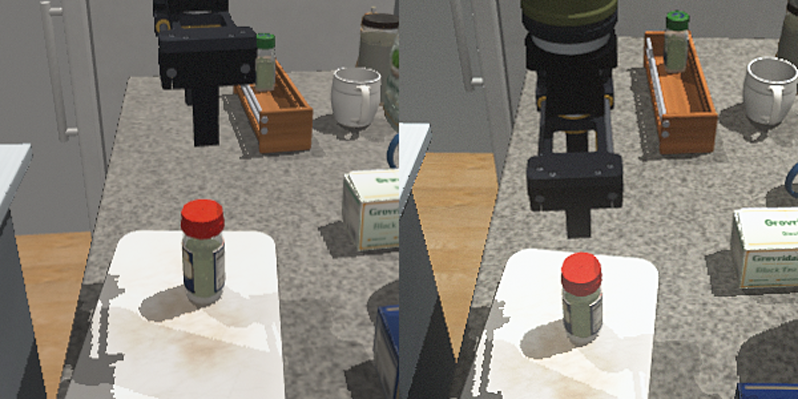

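The jar stands upright on the board (base at crop (205,298)), the gripper is clear, and the green jar is still in the rack.

```bash
python3 -c "
from cell import env
print(env.sign_off())"
```

```text
the job is handed in; nothing more can be done
None
```

I lifted the red-capped jar straight up clear of the front rail, drew it forward and set it upright on the chopping board; the green-capped jar is still in the rack, and I handed the job in after about 16 s of robot time.

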